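Clear the scraper and gather the slugs in the tray's corner

ROBOT

A 6-joint arm with a two-finger parallel gripper is mounted at the origin on the work surface. World frame = base frame: x ahead of the robot, y to its left, z up, the work surface at z = 0. Lengths are in m, angles in rad, forces in N, time in s.
With the tool pointing down it reaches from about 0.4 to 0.925 m from the base axis. Payload 12.5 kg.
Tool frame: the origin (TCP) lies at the very end of the fingers, on their centre line; the grasp point (between the pads) lies 19 mm behind it (ctrl.grasp_offset is the distance from the TCP to the grasp point, in m); z points along the fingers, y is the line along which they close (so a half turn about z gives the same grasp; the last joint's range is limited). The gripper opens to 95 mm and grips with 3 to 60 N. Pads are 20 mm wide; open, the fingers measure 119 mm over their backs; the gripper's body (75 mm by 180 mm) begins 59 mm behind the grasp point.
Start: joints at [1.134, 0.491, 1.559, -0, 1.092, -0.106], TCP at [0.203, 0.591, 0.215] pointing down, gripper open.
Joint ranges: [-3.1, 3.1], [-0.84, 2.19], [0.05, 2.79], [-1.13, 4.28], [0.06, 2.93], [-2.69, 2.69]. Speed limits (rad/s): [2.22, 2.22, 2.79, 3.14, 3.14, 3.14].

INTERFACE

Orientations are given as a unit quaternion [w, x, y, z].
In Python, from workcell import ctrl gives the robot as it stands.
- The arm moves only by the tool step_arm, never from a script. Its argument "rows" is a list of rows, each a list of 3 entries, a list of its own where there are three numbers: the finger opening in cm, from 0 to 9.51, then the shift along the tool's x, y, z in cm, then the turn about the tool's z in degrees. A call has 1 to 5 rows; each row shifts and turns the commanded pose from where the row before left it, along the tool's axes as they then stand; what a row does not reach is not made up. A row lasts 1/8 s, in which the tool goes at most 62.5 mm and 10.7 degrees, less where a joint would pass 70% of its speed; a pose out of reach is approached as far as the arm can. A call with a gripper value outside its range is refused whole. The fingers move at their own pace and stop on an object; the grip force is fixed at half the most. Time passes only in rows, so rows that do not move let the fingers close. It gives the time, the measured TCP pose, the force, the opening and the grip force at its end, in the units of the state.
- ctrl.state(): the state, without advancing time (a new reading comes with each control period).
- ctrl.camera(name): name is "side" or "top" or "wrist"; returns a dict with "color" (420x560x3 uint8, red, green, blue), "z_map" (420x560 float32, m along the optical axis (not along the pixel's ray), 0 where there is no reading), "fx", "fy", "cx", "cy" (pixels), "rvec" (rotation vector, rad) and "tvec" (3), from world to camera coordinates, as OpenCV has them. Camera axes: x right, y down, z forward; pixel columns grow to the right and rows downward; lengths in m; the calibration is good to about 2 mm. A picture is of the moment at which its call begins.
- ctrl.sign_off(): hands the job in; it is judged then, once.
The state is a dict: "t": time; "joint_positions": joint angles; "joint_vel": joint speeds; "tau": joint torques, N m; "ee_pos": TCP position; "tcp_rot": TCP orientation; "force": force on the tool from outside, world axes, zero at the start; "ft_torque": the same for the moment, N m; "grip_width": opening from 0.0 (shut) to 1.0 (fully open); "finger_force": force on a finger pad.
Only numpy, scipy, OpenCV 4.12 (cv2) and the standard library are available. Lean on these libraries where they do the work, as an engineer would, in place of code of your own. Each camera call takes 0.05 s, during which the arm holds its last target. There are 200 camera calls.

TASK

The flat scraper lies across the sorting tray: take it off, slide its blade in at the open end of the wooden tool block's slot until the handle comes up against the wood, and let go of it. Then take the tray by the grip on its corner and raise that corner until all four loose metal slugs have slid together into the opposite corner (that low corner may stay on the bench). Finish while still holding the tray tilted and still, with the slugs in it; leave the jar, the steel block and the hammer where they are.

Things in the scene. Friction and masses are not known exactly. Their poses are not given: they have to be found in the camera images.
- tray: Loose square grey metal sorting tray on the bench, 140 x 140 x 32 high outside, walls and floor 4 thick, about 350 g. Origin: centre of its underside; x and y along its sides, z up out of the tray. A steel grip block sticks out from its (+x, -y) corner.
- tray_grip (a point): Top of the tray's steel grip block, 118 mm from the tray's centre along the diagonal to its (+x, -y) corner, 32 mm above the tray's underside. The block is rigid with the tray, runs 95 to 133 mm from the centre along that diagonal, is 14 mm thick across it and spans 4 to 32 mm above the underside. Axes as the tray's.
- tray_corner (a point): Inner floor corner of the tray, diagonally across from the grip (tray frame -66, 66, 4 mm): where the slugs must gather.
- slug0: Loose polished metal disc, 20 mm diameter, 6 mm thick, about 18 g, lying flat in the tray. Origin: centre of its underside (as first laid). Slick (friction coefficient 0.10 to 0.14): it runs down along the walls into a corner when the tray is tilted 25 to 35 degrees towards it; the last ones may take some 2 s.
- slug1: Loose polished metal disc, 20 mm diameter, 6 mm thick, about 18 g, lying flat in the tray. Origin: centre of its underside (as first laid). Slick (friction coefficient 0.10 to 0.14): it runs down along the walls into a corner when the tray is tilted 25 to 35 degrees towards it; the last ones may take some 2 s.
- slug2: Loose polished metal disc, 20 mm diameter, 6 mm thick, about 18 g, lying flat in the tray. Origin: centre of its underside (as first laid). Slick (friction coefficient 0.10 to 0.14): it runs down along the walls into a corner when the tray is tilted 25 to 35 degrees towards it; the last ones may take some 2 s.
- slug3: Loose polished metal disc, 20 mm diameter, 6 mm thick, about 18 g, lying flat in the tray. Origin: centre of its underside (as first laid). Slick (friction coefficient 0.10 to 0.14): it runs down along the walls into a corner when the tray is tilted 25 to 35 degrees towards it; the last ones may take some 2 s.
- scraper: Flat scraper lying across two rims of the tray, along the tray's y to 6 degrees, 120 g. Origin: underside, on the centre line, at the shoulder between handle and blade, near the centre of mass; x to the blade's tip, z up. Steel blade x 0 to 85, 26 wide, z 0 to 4; wooden handle x -105 to 0, 24 wide, z 0 to 16 (mm). Flat underside, at rim height.
- holder: Fixed wooden tool block, 100 long (x -45 to 55), 90 wide (y), 75 high. Origin: on its underside, 45 mm behind the front face; x points into the block, the way the blade goes in; z up. One level slot, 34 wide and 10 high, 50 to 60 mm above the bench, open at the front face, 90 deep, shut at the back. A 12 mm wide gap along the block's top, over the slot's middle, shows where it runs.
- slot_mouth (a point): Centre of the slot's mouth, on the block's front face (x = -45, y = 0, 55 mm above the bench). Axes as the block's. The handle is too thick to enter, so a blade that is fully in has its shoulder at this face.
- jar: Bystander: small jar with a white cap, 50 mm diameter, 65 high. Origin: centre of its underside.
- dapping_block: Bystander: 50 mm steel cube with shallow dimples. Origin: centre of its underside.
- hammer: Bystander: hammer lying at the right of the tray. Origin: on its underside, near the middle of its length.
Not all that is in view belongs to the job. Of the things like the scraper, leave any that is green or turquoise; of the rest the larger one is meant.

How it is judged:
On the way:
1. the scraper's blade is fully in the slot of the tool block and the scraper is let go (x of scraper in the frame of slot_mouth between -0.012 and 0.01 m and y of scraper in the frame of slot_mouth between -0.01 and 0.01 m and z of scraper in the frame of slot_mouth between -0.015 and 0.01 m and angle between the x axis of scraper and the x axis of holder, either way round below 0.15 rad and angle between the z axis of scraper and the z axis of holder, either way round below 0.15 rad and contact force between the fingers and scraper below 0.2 N), for 0.2 s.
At the end, for the whole second after the job is handed in: Scraper let go in the slot: shoulder within 12 mm of the face, in line to 0.15 rad. Tray still, held by the fingers alone or with its corner on the bench, tilted 0.3 to 0.9 rad, grip point over 80 mm up, touching nothing else. All slugs at rest within 65 mm of the opposite inner corner (all of step 1 and angle between tray's own z axis and vertical between 0.3 and 0.9 rad and height (world z) of tray_grip above 0.08 m and contact force between the fingers and tray above 1 N and linear speed of tray below 0.02 m/s and distance between each of slug0, slug1, slug2, slug3 and tray_corner below 0.065 m and linear speed of each of slug0, slug1, slug2, slug3 below 0.03 m/s and contact force between tray and scraper below 0.3 N and contact force between tray and holder below 0.3 N and contact force between tray and jar below 0.3 N and contact force between tray and dapping_block below 0.3 N and contact force between tray and hammer below 0.3 N); the arm keeps its last pose, push and grip.
It fails at once if the jar is moved by more than 30 mm (distance of jar from where it was at the start of the episode above 0.03 m).
It fails at once if the steel block is moved by more than 30 mm (distance of dapping_block from where it was at the start of the episode above 0.03 m).
It fails at once if the hammer is moved by more than 30 mm (distance of hammer from where it was at the start of the episode above 0.03 m).
It also fails if it takes over 56 s, if anything falls off the work surface, if the arm or the gripper's body presses on something with over 40 N, if the wrist force passes 120 N, or if a joint passes its speed limit or range.

## Working session

There is one attempt and no reset: what is moved stays moved. The work goes in short steps, Python scripts to look and compute and a tool call to move; the robot and the scene stay as the last step left them, time stands still between calls to the robot, and variables do not carry over. Pictures are saved under pics/ and viewed, at most 10 in all, crops included, and the job is handed in when it is done.

Besides the shell and the picture viewer there is one more tool, called after "Call:" as a command line: name --argument value ..., lists and objects as JSON in quotes. step_arm: Moves the arm, as the interface text tells. Its arguments: {"type":"object","properties":{"rows":{"type":"array","items":{"type":"array"}}},"required":["rows"]}

```bash
mkdir -p pics; cat > h.py <<'E'
import numpy as np, cv2
from workcell import ctrl
def cam(n):
    c=ctrl.camera(n); c['R']=cv2.Rodrigues(np.array(c['rvec'],float))[0]; c['t']=np.array(c['tvec'],float).reshape(3); return c
def ray(c,u,v,z):
    d=c['R'].T@np.array([(u-c['cx'])/c['fx'],(v-c['cy'])/c['fy'],1]); o=-c['R'].T@c['t']
    return o+d*(z-o[2])/d[2]
def cloud(c):
    v,u=np.mgrid[0:420,0:560]; Z=c['z_map']
    P=np.stack([(u-c['cx'])/c['fx']*Z,(v-c['cy'])/c['fy']*Z,Z],-1)-c['t']
    return P@c['R']
def proj(c,p):
    q=c['R']@np.array(p)+c['t']; return c['fx']*q[0]/q[2]+c['cx'],c['fy']*q[1]/q[2]+c['cy']
def save(c,n): cv2.imwrite('pics/'+n,c['color'][:,:,::-1])
E
python3 - <<'E'
from h import *
import pickle
t=cam('top');s=cam('side')
pickle.dump((t,s),open('c.pkl','wb'))
save(t,'top.png');save(s,'side.png')
for c in(t,s): print(-c['R'].T@c['t'],c['fx'])
print(ctrl.state(),ctrl.grasp_offset)
E
```

```text
[ 0.32125708 -0.03879204  1.10938563] 451.31780542492663
[ 0.38016819 -0.86636874  0.90700839] 514.0441276440514
{'t': 0.1, 'joint_positions': array([ 1.13437983e+00,  4.91475921e-01,  1.55939268e+00,  9.03803401e-06,
        1.09171923e+00, -1.05592997e-01]), 'joint_vel': array([ 0.00013244, -0.00154551, -0.0006607 , -0.00051776,  0.0010058 ,
       -0.00140381]), 'tau': array([ 2.11444880e-03, -6.13618255e+01, -2.58600748e+01,  6.93652011e-02,
        4.69973939e-02, -3.06748086e-05]), 'ee_pos': array([0.20289157, 0.59091646, 0.21413327]), 'tcp_rot': array([-1.37066889e-04,  1.64660513e-01,  9.86350175e-01, -4.78353433e-04]), 'force': array([ 0.39884101, -0.04474432,  0.5541674 ]), 'ft_torque': array([ 0.00608505, -0.00791231,  0.01574621]), 'finger_force': 0.0, 'grip_width': 1.003146176022282} 0.0188
```

View pics/top.png

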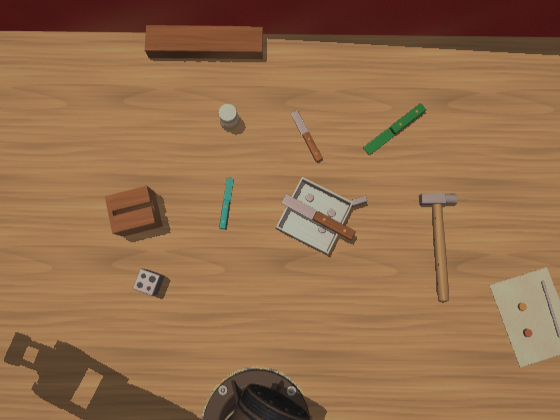

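View pics/side.png

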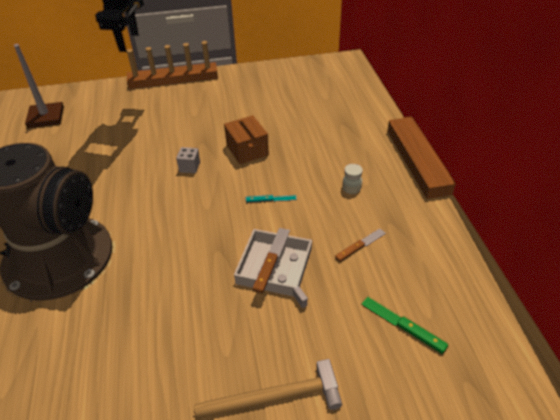

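```bash
python3 - <<'E'
from h import *
import pickle
t,s=pickle.load(open('c.pkl','rb'))
a=cv2.resize(t['color'][165:265,265:385],None,fx=4,fy=4,interpolation=2)
b=cv2.resize(t['color'][175:245,95:175],None,fx=4,fy=4,interpolation=2)
c=cv2.resize(s['color'][110:170,215:285],None,fx=4,fy=4,interpolation=2)
im=np.zeros((400,800,3),np.uint8); im[:400,:480]=a; im[:200,480:]=b[40:240]; im[200:400,480:760]=c[:200]
cv2.imwrite('pics/crop.png',im[:,:,::-1])
for n,cc in(('top',t),('side',s)):
    P=cloud(cc); hsv=cv2.cvtColor(cc['color'],cv2.COLOR_RGB2HSV)
    def rep(name,m):
        m=m.astype(np.uint8); k,l,st,ce=cv2.connectedComponentsWithStats(m)
        if k<2: print(n,name,'none');return
        i=1+np.argmax(st[1:,4]); q=P[l==i]; r=cv2.minAreaRect((q[:,:2]*1000).astype(np.float32))
        print(n,name,st[i],np.median(q,0).round(4),'rect',[np.round(x,1) for x in r],'box',cv2.boxPoints(r).round(0).tolist(),'z%',np.percentile(q[:,2],[5,50,95]).round(4))
    Z=P[...,2];ok=cc['z_map']>0
    rep('holder top',ok&(Z>.069)&(Z<.081)&(P[...,1]>.2)&(P[...,1]<.5)&(P[...,0]>.25)&(P[...,0]<.6))
    tr=ok&(P[...,0]>.2)&(P[...,0]<.6)&(abs(P[...,1]+.04)<.17)
    rep('handle',tr&(Z>.041)&(Z<.06))
    rep('blade+rim',tr&(Z>.0265)&(Z<.0405))
    rep('tray+',tr&(Z>.022)&(Z<.0405)&(hsv[...,1]<90))
E
```

```text
top holder top [ 105  185   51   48 1518] [0.4879 0.2987 0.075 ] rect [array([489.5, 299.1]), array([ 91.2, 101.9]), np.float64(15.5)] box [[432.0, 336.0], [459.0, 238.0], [547.0, 262.0], [520.0, 360.0]] z% [0.0717 0.075  0.0782]
top handle [313 211  35  27 375] [ 0.4644 -0.172   0.0479] rect [array([ 463.7, -173.5]), array([91.9, 24.2]), np.float64(62.0)] box [[431.0, -208.0], [453.0, -220.0], [496.0, -139.0], [475.0, -127.0]] z% [0.044  0.0479 0.0512]
top blade+rim [276 177  70  77 711] [ 0.5037 -0.1041  0.0345] rect [array([ 491. , -127.6]), array([155.6, 140.8]), np.float64(63.5)] box [[393.0, -166.0], [519.0, -229.0], [589.0, -89.0], [463.0, -27.0]] z% [0.0292 0.0345 0.0386]
top tray+ [276 177  70  77 743] [ 0.5039 -0.1049  0.0344] rect [array([ 491. , -127.4]), array([154.9, 140.8]), np.float64(63.5)] box [[393.0, -165.0], [519.0, -228.0], [589.0, -89.0], [463.0, -27.0]] z% [0.0269 0.0344 0.0385]
side holder top [224 116  45  30 715] [0.4885 0.2947 0.0746] rect [array([490.9, 298.7]), array([ 93.4, 107.8]), np.float64(14.9)] box [[432.0, 339.0], [460.0, 235.0], [550.0, 259.0], [522.0, 363.0]] z% [0.0711 0.0746 0.0777]
side handle [255 252  23  32 349] [ 0.4662 -0.1742  0.0477] rect [array([ 465.1, -173.5]), array([88.9, 25.2]), np.float64(61.6)] box [[433.0, -207.0], [455.0, -219.0], [497.0, -140.0], [475.0, -128.0]] z% [0.0443 0.0477 0.0506]
side blade+rim [234 228  78  54 711] [ 0.5032 -0.102   0.0331] rect [array([ 491.3, -128.3]), array([158.6, 141.3]), np.float64(62.8)] box [[392.0, -167.0], [518.0, -231.0], [590.0, -90.0], [465.0, -25.0]] z% [0.0278 0.0331 0.038 ]
side tray+ [235 229  77  54 809] [ 0.5017 -0.1008  0.0325] rect [array([ 491. , -128.5]), array([157.2, 141.5]), np.float64(63.7)] box [[393.0, -168.0], [520.0, -230.0], [589.0, -89.0], [462.0, -27.0]] z% [0.0236 0.0325 0.0378]
```

View pics/crop.png

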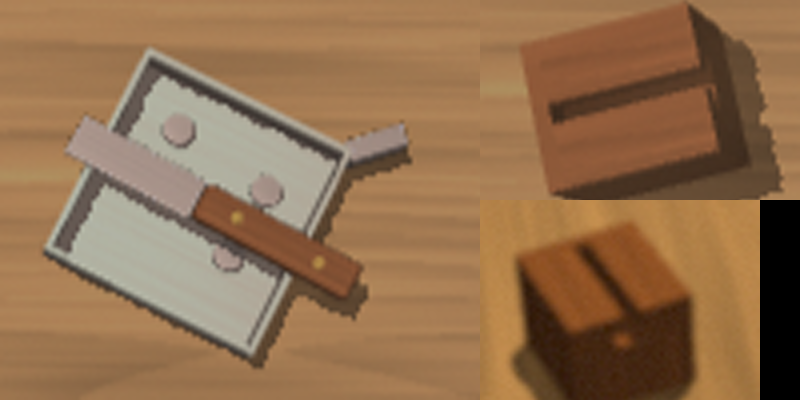

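Candidates in the top view are green (395,130), turquoise (227,203), small wood-handled (307,137) and large wood-handled on the tray (318,217). Green and turquoise are excluded. The crop confirms that the larger wooden one, lying across the tray, is the scraper meant. The holder's slot opens on its right (-y) face, about (157,203).

```bash
python3 - <<'E'
from h import *
import pickle
t,s=pickle.load(open('c.pkl','rb'))
for n,c in(('top',t),('side',s)):
    P=cloud(c);Z=P[...,2];ok=c['z_map']>0;hsv=cv2.cvtColor(c['color'],cv2.COLOR_RGB2HSV)
    box=ok&(P[...,0]>.36)&(P[...,0]<.62)&(P[...,1]<.0)&(P[...,1]>-.27)
    h=P[box&(Z>.042)&(Z<.06)][:,:2]
    m=h.mean(0); a=np.linalg.svd(h-m)[2][0]; a*=np.sign(a[1]); l=np.array([-a[1],a[0]])
    b=P[box&(Z>.025)&(Z<.06)][:,:2]-m
    b=b[abs(b@l)<.009]; x=np.sort(b@a)
    print(n,'handle',m,np.degrees(np.arctan2(a[1],a[0])),'ext',x[:3],x[-3:],'handle ext',((h-m)@a).min(),((h-m)@a).max())
    print('shoulder from ends',m+a*(x[1]+.105),m+a*(x[-2]-.085), m+a*(x[1]+x[-2]+.02)/2)
    # tray: everything raised in box, excluding scraper strip, rim heights
    q=P[box&(Z>.024)&(Z<.04)][:,:2]; q=q[abs((q-m)@l)>.016]
    k=cv2.minAreaRect((q*1000).astype(np.float32)); 
    # iterate: drop the grip block = points > 105 mm from centre
    c0=np.median(q,0)
    for i in range(4):
        qq=q[np.linalg.norm(q-c0,axis=1)<.101]; r=cv2.minAreaRect((qq*1000).astype(np.float32)); c0=np.array(r[0])/1000
    g=q[np.linalg.norm(q-c0,axis=1)>.104]
    d=g.mean(0)-c0
    print(' tray',r, 'grip pts',len(g),g.mean(0),'dist',np.linalg.norm(d),'diag yaw',np.degrees(np.arctan2(d[1],d[0])),'maxdist',np.linalg.norm(g-c0,axis=1).max())
    # gap in holder top: points inside rect lower than top
    hc=np.array([.4902,.2989]); ax=np.array([-.265,.9643]); la=np.array([-ax[1],ax[0]])
    w=(P[...,:2]-hc); u=w@ax; v=w@la
    gp=ok&(abs(u)<.035)&(abs(v)<.03)&(Z<.07)
    print(' gap lateral',np.median(v[gp]) if gp.any() else None,gp.sum())
E
```

```text
top handle [ 0.46044065 -0.17860319] 61.512215968457106 ext [-0.05264869 -0.05163936 -0.05162471] [0.13628459 0.13686342 0.13717375] handle ext -0.0526486889670306 0.05202354392873618
shoulder from ends [ 0.48589215 -0.13170352] [ 0.48517801 -0.13301945] [ 0.48553508 -0.13236149]
 tray ((491.74493408203125, -146.14828491210938), (157.42245483398438, 158.72679138183594), 63.44476318359375) grip pts 48 [ 0.51210882 -0.20904955] dist 0.06611548629547045 diag yaw -72.06096939180416 maxdist 0.12032979174415111
 gap lateral -0.0047372087173391175 135
side handle [ 0.46075952 -0.183129  ] 61.313790713716 ext [-0.05083117 -0.04971281 -0.0497005 ] [0.14019663 0.14052459 0.14080195] handle ext -0.05083116992647965 0.08768841367475862
shoulder from ends [ 0.48729806 -0.13462767] [ 0.48741201 -0.1344194 ] [ 0.48735503 -0.13452354]
 tray ((490.50213623046875, -140.03457641601562), (152.6953125, 150.5774383544922), 62.84363555908203) grip pts 79 [ 0.5257499  -0.25162417] dist 0.11702410969703456 diag yaw -72.47025728869554 maxdist 0.12833532456484023
 gap lateral -0.006791200769037002 53
```

```bash
cat >> h.py <<'E'
def pose():
    s=ctrl.state(); w,x,y,z=s['tcp_rot']; 
    from scipy.spatial.transform import Rotation as Ro
    R=Ro.from_quat([x,y,z,w]).as_matrix()
    return np.array(s['ee_pos']),np.degrees(np.arctan2(R[1,1],R[0,1])),R,s
def plan(legs,p=None,yaw=None):
    """legs: (x,y,z m, tool-y yaw deg, rows); prints per-row shift cm (tool axes) and turn deg"""
    p0,y0,R,s=pose(); p=p0 if p is None else np.array(p); yaw=y0 if yaw is None else yaw
    print('t',round(s['t'],2),'at',p.round(4),'yaw',round(yaw,2),'tilt',R[2,2].round(4),'F',s['force'].round(1),'grip',round(s['grip_width'],3),round(s['finger_force'],1))
    for x,y,z,yw,n in legs:
        for i in range(n):
            d=(np.array([x,y,z])-p)/(n-i); dy=(yw-yaw)/(n-i); a=np.radians(yaw)
            Y=np.array([np.cos(a),np.sin(a),0]); X=np.array([-Y[1],Y[0],0])
            c=np.round([d@X*100,d@Y*100,-d[2]*100],1); t=np.round(-dy,1)
            p=p+(X*c[0]+Y*c[1])/100; p[2]-=c[2]/100; yaw-=t
            print([c.tolist(),float(t)],end=' ')
        print('->',p.round(4),round(yaw,2))
E
python3 - <<'E'
from h import *
plan([(.45,.15,.2,20,9),(.4696,-.1641,.1,-28.5,6),(.4696,-.1641,.021,-28.5,3)])
E
```

```text
t 0.1 at [0.2029 0.5909 0.2141] yaw 71.04 tilt -1.0 F [ 0.4 -0.   0.6] grip 1.003 0.0
[[-4.2, -3.7, 0.2], 5.7] [[-4.5, -3.3, 0.2], 5.7] [[-4.9, -2.8, 0.1], 5.7] [[-5.1, -2.4, 0.2], 5.7] [[-5.3, -1.8, 0.1], 5.6] [[-5.5, -1.3, 0.2], 5.7] [[-5.6, -0.8, 0.1], 5.6] [[-5.6, -0.2, 0.2], 5.7] [[-5.6, 0.3, 0.1], 5.6] -> [0.4498 0.1496 0.2001] 20.04
[[-5.0, -1.5, 1.7], 8.1] [[-5.2, -0.8, 1.7], 8.1] [[-5.2, -0.0, 1.7], 8.1] [[-5.2, 0.7, 1.6], 8.1] [[-5.0, 1.5, 1.7], 8.1] [[-4.8, 2.1, 1.6], 8.0] -> [ 0.4693 -0.1637  0.1001] -28.46
[[-0.0, 0.0, 2.6], 0.0] [[-0.0, 0.0, 2.7], 0.0] [[-0.0, 0.0, 2.6], 0.0] -> [ 0.4693 -0.1637  0.0211] -28.46
```

Call:
step_arm --rows '[[5,[-4.2,-3.7,0.2],5.7],[5,[-4.5,-3.3,0.2],5.7],[5,[-4.9,-2.8,0.1],5.7],[5,[-5.1,-2.4,0.2],5.7],[5,[-5.3,-1.8,0.1],5.6]]'

```text
t: 0.72
ee_pos: [0.3411, 0.345, 0.2065]
tcp_rot: [-0.0, 0.403, 0.915, -0.0]
force: [-0.6, 0.1, -0.5]
grip_width: 0.548
finger_force: 0.0
```

Call:
step_arm --rows '[[5,[-5.5,-1.3,0.2],5.7],[5,[-5.6,-0.8,0.1],5.6],[5,[-5.6,-0.2,0.2],5.7],[5,[-5.6,0.3,0.1],5.6],[5,[-5.0,-1.5,1.7],8.1]]'

```text
t: 1.35
ee_pos: [0.4547, 0.0959, 0.1838]
tcp_rot: [0.001, 0.631, 0.775, 0.001]
force: [0.3, 0.6, -0.4]
grip_width: 0.528
finger_force: 0.0
```

Call:
step_arm --rows '[[5,[-5.2,-0.8,1.7],8.1],[5,[-5.2,0,1.7],8.1],[5,[-5.2,0.7,1.6],8.1],[5,[-5.0,1.5,1.7],8.1],[5,[-4.8,2.1,1.6],8.0]]'

```text
t: 1.98
ee_pos: [0.4693, -0.1652, 0.0999]
tcp_rot: [-0.0, 0.86, 0.51, 0.0]
force: [-0.3, 0.6, -0.5]
grip_width: 0.523
finger_force: 0.0
```

```bash
python3 - <<'E'
from h import *
c=cam('wrist'); save(c,'w1.png')
plan([(.4696,-.1641,.021,-28.5,4)])
P=cloud(c);Z=P[...,2];m=(c['z_map']>0)&(Z>.042)&(Z<.056)&(abs(P[...,0]-.47)<.09)&(abs(P[...,1]+.16)<.09)
r=cv2.minAreaRect((P[m][:,:2]*1000).astype(np.float32));print(m.sum(),r,cv2.boxPoints(r).round(0).tolist())
E
```

```text
t 2.02 at [ 0.4697 -0.1699  0.0983] yaw -29.24 tilt -1.0 F [-0.2 -3.9 -1.3] grip 0.527 0.0
[[0.1, -0.1, 1.9], -0.2] [[0.1, -0.1, 1.9], -0.2] [[0.2, -0.0, 2.0], -0.2] [[0.1, -0.1, 1.9], -0.1] -> [ 0.4695 -0.1641  0.0213] -28.54
3573 ((465.1195983886719, -169.1568603515625), (84.22151947021484, 23.987709045410156), 61.422210693359375) [[434.0, -200.0], [456.0, -212.0], [496.0, -138.0], [475.0, -126.0]]
```

View pics/w1.png

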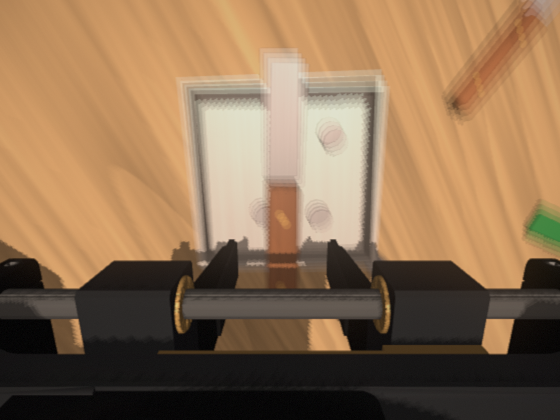

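The wrist view (moving, so blurred) shows the handle along column 284, centred between the fingers at 237 and 330. Descending.

Call:
step_arm --rows '[[5,[0,0,0],0],[5,[0,0,2.6],0],[5,[0,0,2.7],0],[5,[0,0,2.6],0],[5,[0,0,0],0]]'

```text
t: 2.65
ee_pos: [0.4688, -0.1619, 0.0209]
tcp_rot: [-0.001, 0.859, 0.513, -0.001]
force: [-0.2, 0.0, 0.5]
grip_width: 0.527
finger_force: 0.0
```

Call:
step_arm --rows '[[1,[0,0,0],0],[1,[0,0,0],0],[1,[0,0,0],0],[1,[0,0,0],0]]'

```text
t: 3.15
ee_pos: [0.4695, -0.1635, 0.0223]
tcp_rot: [0.0, 0.859, 0.512, 0.0]
force: [-1.7, 1.8, 7.0]
grip_width: 0.251
finger_force: 30.0
```

Call:
step_arm --rows '[[1,[0,0,-1.5],0],[1,[0,0,-2.5],0],[1,[0,0,-4],0],[1,[0,0,-3],0],[1,[0,0,0],0]]'

```text
t: 3.78
ee_pos: [0.4702, -0.1638, 0.1341]
tcp_rot: [0.002, 0.859, 0.512, 0.001]
force: [0.4, -0.7, -0.4]
grip_width: 0.248
finger_force: 30.0
```

```bash
python3 - <<'E'
from h import *
plan([(.5404,.116,.1,15.4,10)],p=(.4693,-.1637,.1311),yaw=-28.46)
E
```

```text
t 3.77 at [ 0.4693 -0.1637  0.1311] yaw -28.46 tilt -1.0 F [ 0.4 -0.7 -0.4] grip 0.248 30.0
[[2.8, -0.7, 0.3], -4.4] [[2.8, -0.5, 0.3], -4.4] [[2.9, -0.3, 0.3], -4.4] [[2.9, -0.0, 0.3], -4.4] [[2.9, 0.2, 0.3], -4.4] [[2.9, 0.4, 0.3], -4.4] [[2.8, 0.6, 0.3], -4.4] [[2.8, 0.8, 0.3], -4.4] [[2.7, 1.0, 0.4], -4.3] [[2.5, 1.2, 0.3], -4.4] -> [0.5402 0.1155 0.1001] 15.44
```

Call:
step_arm --rows '[[1,[2.8,-0.7,0.3],-4.4],[1,[2.8,-0.5,0.3],-4.4],[1,[2.9,-0.3,0.3],-4.4],[1,[2.9,0,0.3],-4.4],[1,[2.9,0.2,0.3],-4.4]]'

```text
t: 4.4
ee_pos: [0.5051, -0.0225, 0.1158]
tcp_rot: [-0.001, 0.745, 0.667, -0.0]
force: [-0.1, 0.2, -1.5]
grip_width: 0.255
finger_force: 30.0
```

Call:
step_arm --rows '[[1,[2.9,0.4,0.3],-4.4],[1,[2.8,0.6,0.3],-4.4],[1,[2.8,0.8,0.3],-4.4],[1,[2.7,1.0,0.4],-4.3],[1,[2.5,1.2,0.3],-4.4]]'

```text
t: 5.03
ee_pos: [0.5399, 0.1167, 0.0996]
tcp_rot: [-0.001, 0.605, 0.797, -0.001]
force: [-0.6, -0.1, -1.1]
grip_width: 0.251
finger_force: 30.0
```

Call:
step_arm --rows '[[1,[0,0,1.5],0],[1,[0,0,2],0],[1,[0,0,2.3],0],[1,[0,0,0],0],[1,[0,0,0],0]]'

```text
t: 5.65
ee_pos: [0.5402, 0.1153, 0.0428]
tcp_rot: [-0.0, 0.606, 0.795, -0.0]
force: [0.3, 0.8, -1.2]
grip_width: 0.249
finger_force: 30.0
```

```bash
python3 - <<'E'
from h import *
import pickle
t=cam('top');s=cam('side');w=cam('wrist');pickle.dump((t,s,w),open('c2.pkl','wb'))
a=cv2.resize(t['color'][160:260,90:230],None,fx=4,fy=4,interpolation=2)
im=np.zeros((520,800,3),np.uint8); im[:400,:560]=a
b=cv2.resize(s['color'][110:200,205:305],None,fx=2.4,fy=2.4,interpolation=2);im[:216,560:]=b
ww=cv2.resize(w['color'],(240,180));im[220:400,560:]=ww
cv2.imwrite('pics/ins.png',im[:400,:,::-1])
plan([])
m0=np.array([.5034,.2507]);ax=np.array([-.2656,.9641]);la=np.array([-ax[1],ax[0]])
for n,c in(('top',t),('side',s),('wrist',w)):
    P=cloud(c);Z=P[...,2];u=(P[...,:2]-m0)@ax;v=(P[...,:2]-m0)@la
    k=(c['z_map']>0)&(u>-.108)&(u<-.004)&(abs(v)<.03)&(Z>.045)&(Z<.066)
    if k.sum()<10: print(n,'few',k.sum());continue
    U,V,ZZ=u[k],v[k],Z[k]
    print(n,'blade n',k.sum(),'u max',np.sort(U)[-4:].round(4),'z med',np.median(ZZ).round(4))
    for lo in(-.10,-.08,-.06,-.04):
        q=(U>lo)&(U<lo+.02)
        if q.sum()>5: print('   u',lo,'v mid',((np.percentile(V[q],2)+np.percentile(V[q],98))/2).round(4),'w',np.ptp(V[q]).round(4),'z',np.median(ZZ[q]).round(4))
    k=(c['z_map']>0)&(Z>.07)&(Z<.08)&(u>.01)&(u<.09)&(abs(v)<.07)
    if k.sum()>50: 
        r=cv2.minAreaRect((P[k][:,:2]*1000).astype(np.float32));print('   holder v',np.percentile(v[k],[.5,99.5]).round(4),r)
E
```

```text
t 5.8 at [0.5405 0.1156 0.0433] yaw 15.43 tilt -1.0 F [-0.1  0.6 -1.6] grip 0.252 30.0
top few 0
side blade n 28 u max [-0.0577 -0.0572 -0.0562 -0.054 ] z med 0.0556
   u -0.1 v mid 0.008 w 0.009 z 0.0561
   u -0.08 v mid 0.0094 w 0.0064 z 0.0557
   holder v [-0.026   0.0455] ((482.9122009277344, 296.54443359375), (76.3983154296875, 80.25428771972656), 14.441222190856934)
wrist blade n 11088 u max [-0.0205 -0.0204 -0.0204 -0.0203] z med 0.0564
   u -0.1 v mid 0.0004 w 0.026 z 0.0564
   u -0.08 v mid 0.0005 w 0.0261 z 0.0563
   u -0.06 v mid 0.0005 w 0.0261 z 0.0563
   u -0.04 v mid 0.0006 w 0.0262 z 0.0563
```

View pics/ins.png

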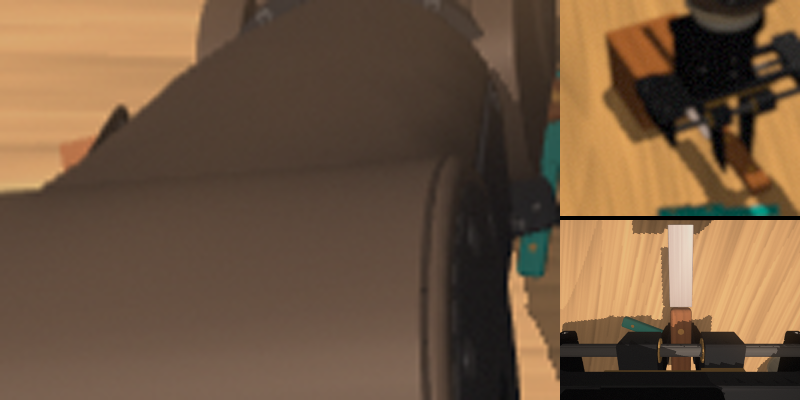

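The wrist view shows the blade held straight, and the cloud puts it 0.5 mm off the slot line with its top at z = 56 mm. It fits, so I'm inserting.

Call:
step_arm --rows '[[1,[1.5,0,0],0],[1,[1.5,0,0],0],[1,[1.5,0,0],0],[1,[0,0,0],0]]'

```text
t: 6.3
ee_pos: [0.5278, 0.1605, 0.0427]
tcp_rot: [-0.0, 0.605, 0.796, 0.0]
force: [-0.1, -0.1, -1.6]
grip_width: 0.249
finger_force: 30.0
```

Call:
step_arm --rows '[[1,[1.5,0,0],0],[1,[1.5,0,0],0],[1,[1.5,0,0],0],[1,[0.8,0,0],0],[1,[0,0,0],0]]'

```text
t: 6.92
ee_pos: [0.514, 0.2108, 0.0426]
tcp_rot: [0.0, 0.605, 0.796, 0.0]
force: [-0.1, -0.0, -1.9]
grip_width: 0.251
finger_force: 30.0
```

Call:
step_arm --rows '[[1,[0.3,0,0],0],[1,[0.2,0,0],0],[1,[0.2,0,0],0],[1,[0,0,0],0]]'

```text
t: 7.42
ee_pos: [0.5123, 0.217, 0.0426]
tcp_rot: [-0.0, 0.606, 0.796, 0.0]
force: [-0.4, -0.2, -0.7]
grip_width: 0.251
finger_force: 30.0
```

Call:
step_arm --rows '[[1,[0.1,0,0],0],[1,[0.1,0,0],0],[1,[0.1,0,0],0],[1,[0,0,0],0]]'

```text
t: 7.92
ee_pos: [0.5118, 0.2186, 0.0427]
tcp_rot: [0.0, 0.606, 0.796, -0.001]
force: [3.4, -11.2, -0.1]
grip_width: 0.25
finger_force: 30.0
```

Contact with the wood at about 11 N. Releasing.

Call:
step_arm --rows '[[1,[-0.1,0,0],0],[5,[0,0,0],0],[5,[0,0,0],0],[5,[0,0,0],0],[5,[0,0,0],0]]'

```text
t: 8.55
ee_pos: [0.5117, 0.219, 0.0427]
tcp_rot: [-0.0, 0.606, 0.796, 0.0]
force: [-0.5, 1.0, 0.6]
grip_width: 0.523
finger_force: 0.0
```

Call:
step_arm --rows '[[5,[0,0,-2],0],[5,[0,0,-3],0],[5,[0,0,-4],0],[5,[-6,0,-1],0],[5,[-6,0,0],0]]'

```text
t: 9.18
ee_pos: [0.5444, 0.1025, 0.1439]
tcp_rot: [0.001, 0.605, 0.796, 0.001]
force: [0.9, -0.0, -0.5]
grip_width: 0.524
finger_force: 0.0
```

Call:
step_arm --rows '[[5,[-6,0,0],8],[5,[-6,0,0],0],[5,[0,0,0],0]]'

```text
t: 9.55
ee_pos: [0.5679, -0.0176, 0.1425]
tcp_rot: [0.0, 0.661, 0.75, 0.0]
force: [0.1, -0.0, -0.0]
grip_width: 0.525
finger_force: 0.0
```

```bash
python3 - <<'E'
from h import *
import pickle
t=cam('top');s=cam('side');pickle.dump((t,s),open('c3.pkl','wb'))
im=np.zeros((420,800,3),np.uint8)
im[:420,:560]=t['color']; im[:,560:]=cv2.resize(s['color'][100:205,220:280],(240,420))
cv2.imwrite('pics/after.png',im[:,:,::-1])
plan([])
m0=np.array([.5034,.2507]);ax=np.array([-.2656,.9641]);la=np.array([-ax[1],ax[0]])
for n,c in(('top',t),('side',s)):
    P=cloud(c);Z=P[...,2];u=(P[...,:2]-m0)@ax;v=(P[...,:2]-m0)@la
    k=(c['z_map']>0)&(u>-.13)&(u<-.004)&(abs(v)<.03)&(Z>.05)&(Z<.085)
    if k.sum()>10:
        r=cv2.minAreaRect((np.stack([u[k],v[k]],1)*1000).astype(np.float32));print(n,'handle u',u[k].min(),u[k].max(),r,'z near/far',np.median(Z[k&(u>-.04)]),np.median(Z[k&(u<-.07)]))
    # tray
    bx=(c['z_map']>0)&(abs(P[...,0]-.49)<.13)&(P[...,1]<0)&(P[...,1]>-.29)&(Z>.022)&(Z<.045)
    l=cv2.connectedComponents(bx.astype(np.uint8))[1]; 
    i=np.argmax(np.bincount(l[bx])); q=P[l==i][:,:2]
    r=cv2.minAreaRect((q*1000).astype(np.float32)); c0=(q.max(0)+q.min(0))/2
    for _ in range(8):
        qq=q[np.linalg.norm(q-c0,axis=1)<.1]; r=cv2.minAreaRect((qq*1000).astype(np.float32)); c0=np.array(r[0])/1000
    g=q[np.linalg.norm(q-c0,axis=1)>.106]
    d=g.mean(0)-c0
    print(n,'tray',r,'grip n',len(g),g.mean(0),np.linalg.norm(d),np.degrees(np.arctan2(d[1],d[0])),np.linalg.norm(g-c0,axis=1).max())
E
```

```text
t 9.65 at [ 0.5673 -0.0144  0.1425] yaw 7.37 tilt -1.0 F [-0.1 -0.  -0.2] grip 0.526 0.0
top handle u -0.06966171529578169 -0.004008432963373725 ((-37.002906799316406, 0.12347221374511719), (65.82807922363281, 23.508249282836914), 1.2555569410324097) z near/far 0.06404459666172149 nan
top tray ((487.6558532714844, -140.47171020507812), (149.36659240722656, 147.97218322753906), 64.31514739990234) grip n 51 [ 0.52557139 -0.25005285] 0.11595522796561908 -70.91416631571418 0.12708789348763086
side handle u -0.10713389459356752 -0.004014057062724637 ((-54.76198959350586, 3.8519744873046875), (105.7269058227539, 24.909732818603516), 7.611551761627197) z near/far 0.06183391918817942 0.05491785435504388
side tray ((489.38128662109375, -138.5037078857422), (151.05111694335938, 147.09109497070312), 63.56280517578125) grip n 84 [ 0.52575657 -0.25194596] 0.11913145849301936 -72.22154190647124 0.13067701654800226
  return _methods._mean(a, axis=axis, dtype=dtype,
  ret = ret.dtype.type(ret / rcount)
```

View pics/after.png

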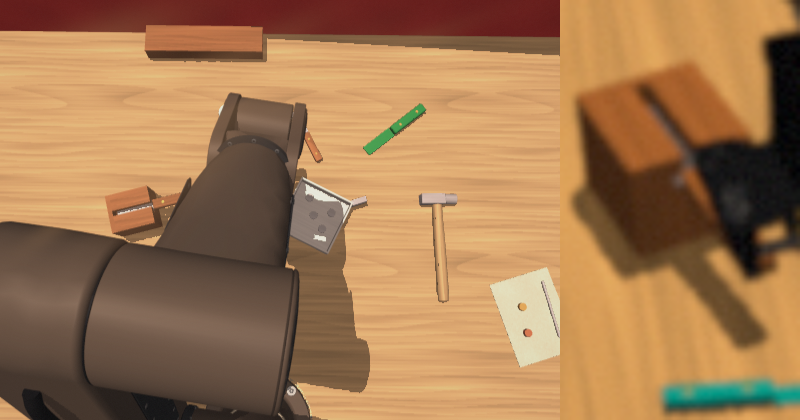

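The scraper is seated: its handle leaves the slot face at (160,203), and the blade is visible in the block's gap. The tray holds four slugs, at about (307,197), (331,212), (314,216) and (320,232), and its grip block is at (358,202). Next is the tray grip.

```bash
python3 - <<'E'
from h import *
plan([(.5265,-.2535,.08,18.5,6),(.5265,-.2535,.009,18.5,4)])
E
```

```text
t 9.65 at [ 0.5673 -0.0144  0.1425] yaw 7.37 tilt -1.0 F [-0.1 -0.  -0.2] grip 0.526 0.0
[[-3.9, -1.2, 1.0], -1.9] [[-3.8, -1.3, 1.1], -1.8] [[-3.8, -1.4, 1.0], -1.9] [[-3.7, -1.6, 1.1], -1.8] [[-3.7, -1.7, 1.0], -1.9] [[-3.6, -1.8, 1.1], -1.8] -> [ 0.526  -0.2536  0.0795] 18.47
[[-0.0, 0.0, 1.8], -0.0] [[-0.0, 0.0, 1.8], -0.0] [[-0.0, 0.0, 1.7], -0.0] [[-0.0, 0.0, 1.8], -0.0] -> [ 0.526  -0.2536  0.0085] 18.47
```

Call:
step_arm --rows '[[5,[-3.9,-1.2,1.0],-1.9],[5,[-3.8,-1.3,1.1],-1.8],[5,[-3.8,-1.4,1.0],-1.9],[5,[-3.7,-1.6,1.1],-1.8],[5,[-3.7,-1.7,1.0],-1.9]]'

```text
t: 10.28
ee_pos: [0.5335, -0.2131, 0.0903]
tcp_rot: [-0.0, 0.595, 0.804, 0.0]
force: [0.4, 0.5, -0.2]
grip_width: 0.529
finger_force: 0.0
```

Call:
step_arm --rows '[[5,[-3.6,-1.8,1.1],-1.8],[5,[0,0,0],0],[5,[0,0,0],0]]'

```text
t: 10.65
ee_pos: [0.5269, -0.2519, 0.0797]
tcp_rot: [-0.0, 0.584, 0.812, 0.0]
force: [-0.1, -0.3, -0.3]
grip_width: 0.525
finger_force: 0.0
```

```bash
python3 - <<'E'
from h import *
import pickle
t=cam('top');w=cam('wrist');save(w,'w2.png');pickle.dump(w,open('w2.pkl','wb'))
plan([(.5265,-.2535,.009,18.5,4)])
for c in (t,w):
    P=cloud(c);Z=P[...,2]
    k=(c['z_map']>0)&(Z>.025)&(Z<.038)&(P[...,0]>.4)&(P[...,0]<.6)&(P[...,1]<0)&(P[...,1]>-.3)
    q=P[k][:,:2]; c0=np.array([.490,-.140])
    d=np.array([.317,-.948]);l=np.array([.948,.317]); a=(q-c0)@d; b=(q-c0)@l
    s=(a>.104)&(a<.14)&(abs(b)<.02)
    if s.sum(): print(s.sum(),'along',a[s].min(),a[s].max(),'lat',np.percentile(b[s],[2,50,98]),[np.median(b[s&(a>x)&(a<x+.01)]) for x in(.104,.112,.12)])
E
```

```text
t 10.75 at [ 0.527  -0.2518  0.08  ] yaw 18.64 tilt -1.0 F [0.8 0.3 0.3] grip 0.525 0.0
[[-0.0, -0.0, 1.8], 0.0] [[-0.0, -0.0, 1.8], 0.0] [[-0.1, -0.1, 1.7], 0.1] [[-0.0, -0.0, 1.8], 0.0] -> [ 0.5264 -0.2531  0.009 ] 18.54
570 along 0.10408662575564277 0.12533916734879308 lat [-0.0079312  -0.0015734   0.00544691] [np.float64(-0.00158788220088397), np.float64(-0.0008914503852190143), np.float64(-0.0015734021829505486)]
```

View pics/w2.png

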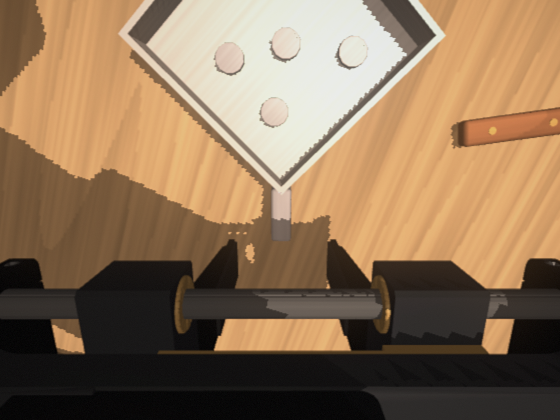

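```bash
python3 - <<'E'
from h import *
import pickle
w=pickle.load(open('w2.pkl','rb'))
c0=np.array([.490,-.140]);d=np.array([.317,-.948]);l=np.array([.948,.317]);P=cloud(w)
for u,v in((281,193),(281,218),(281,240),(124,34),(443,35)):
    p=ray(w,u,v,.032);print((u,v),p.round(4),'along',((p[:2]-c0)@d).round(4),'lat',((p[:2]-c0)@l).round(4),'depth pt',P[v,u].round(4))
for v in range(196,246,4): print(v,P[v,281].round(4))
p,y,R,s=pose();print('tcp along',((p[:2]-c0)@d),((p[:2]-c0)@l))
E
```

```text
(281, 193) [ 0.5179 -0.2263  0.032 ] along 0.0907 lat -0.0009 depth pt [ 0.5179 -0.2263  0.032 ]
(281, 218) [ 0.5235 -0.2431  0.032 ] along 0.1084 lat -0.0009 depth pt [ 0.5236 -0.2433  0.0312]
(281, 240) [ 0.5287 -0.2585  0.032 ] along 0.1246 lat -0.0009 depth pt [ 0.5289 -0.2589  0.0307]
(124, 34) [ 0.397 -0.164  0.032] along -0.0068 lat -0.0957 depth pt [ 0.3969 -0.1639  0.0318]
(443, 35) [ 0.5794 -0.103   0.032 ] along -0.0067 lat 0.0965 depth pt [ 0.5795 -0.1029  0.0318]
196 [ 0.5186 -0.2285  0.031 ]
200 [ 0.5195 -0.231   0.0317]
204 [ 0.5204 -0.2338  0.0312]
208 [ 0.5213 -0.2365  0.0313]
212 [ 0.5222 -0.2391  0.0315]
216 [ 0.5231 -0.2418  0.0318]
220 [ 0.5241 -0.2448  0.0308]
224 [ 0.5249 -0.2472  0.0322]
228 [ 0.5259 -0.2501  0.0317]
232 [ 0.5269 -0.2532  0.0308]
236 [ 0.5277 -0.2555  0.0323]
240 [ 0.5289 -0.2589  0.0307]
244 [ 0.5335 -0.273  -0.0006]
tcp along 0.11776576015658369 -0.0003501448635100865
```

The wrist view shows the block ending at (281,240) and the tray corner at (281,193). The block's end is therefore 8 mm beyond the TCP, so I'll shift 4 mm inward, descend and grip.

Call:
step_arm --rows '[[5,[0.4,0,1.5],0],[5,[0,0,2],0],[5,[0,0,2],0],[5,[0,0,1.5],0],[5,[0,0,0],0]]'

```text
t: 11.38
ee_pos: [0.5248, -0.2489, 0.0084]
tcp_rot: [-0.001, 0.584, 0.812, -0.0]
force: [0.5, 0.4, -0.7]
grip_width: 0.529
finger_force: 0.0
```

Call:
step_arm --rows '[[0.5,[0,0,0],0],[0.5,[0,0,0],0],[0.5,[0,0,0],0],[0.5,[0,0,0],0],[0.5,[0,0,0],0]]'

```text
t: 12.0
ee_pos: [0.5254, -0.2496, 0.0099]
tcp_rot: [0.0, 0.584, 0.812, 0.0]
force: [1.3, 1.2, 3.6]
grip_width: 0.143
finger_force: 30.0
```

Call:
step_arm --rows '[[0.5,[0.1,0,-0.6],0],[0.5,[0.1,0,-0.6],0],[0.5,[0.1,0,-0.7],0],[0.5,[0,0,0],0]]'

```text
t: 12.5
ee_pos: [0.5245, -0.2467, 0.0293]
tcp_rot: [0.001, 0.584, 0.812, 0.0]
force: [0.3, -0.3, -3.1]
grip_width: 0.148
finger_force: 30.0
```

```bash
cat > tray.py <<'E'
from h import *
import sys
plan([])
d=np.array([.317,-.948]);p=pose()[0]
for n in('side','top'):
    c=cam(n); save(c,n+sys.argv[1]+'.png'); P=cloud(c);hsv=cv2.cvtColor(c['color'],cv2.COLOR_RGB2HSV)
    k=(c['z_map']>0)&(hsv[...,1]<70)&(hsv[...,2]>90)&(abs(P[...,0]-.49)<.12)&(P[...,1]<.0)&(P[...,1]>-.29)&(P[...,2]>0.002)&(P[...,2]<.15)
    l=cv2.connectedComponents(k.astype(np.uint8))[1]; 
    q=P[k]; a=(q[:,:2]-p[:2])@-d; bl=abs((q[:,:2]-p[:2])@np.array([.948,.317]))<.04
    f=(a>.04)&(a<.16)&bl
    # floor: lower envelope per bin
    A=[];B=[]
    for x in np.arange(.05,.15,.01):
        z=q[f&(a>x)&(a<x+.01),2]
        if len(z)>8: A.append(x+.005);B.append(np.percentile(z,20))
    if len(A)>3: print(n,'floor slope deg',np.degrees(np.arctan(-np.polyfit(A,B,1)[0])),np.round(B,3))
E
python3 tray.py a
```

```text
t 12.5 at [ 0.5245 -0.2467  0.0293] yaw 18.55 tilt -1.0 F [ 0.3 -0.3 -3.1] grip 0.148 30.0
```

View pics/sidea.png

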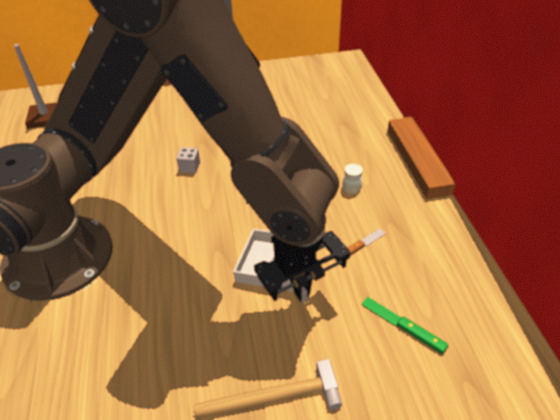

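The side view shows the tray at (255,258), mostly hidden under the gripper, so I'll measure the tilt from the wrist depth instead.

```bash
cat > tray.py <<'E'
from h import *
import sys
plan([])
d=np.array([.317,-.948]);l=np.array([.948,.317]);p=pose()[0]
c=cam('wrist'); save(c,'w'+sys.argv[1]+'.png'); P=cloud(c)
a=(P[...,:2]-p[:2])@-d; b=(P[...,:2]-p[:2])@l
for x in np.arange(.0,.26,.02):
    k=(c['z_map']>0)&(a>x)&(a<x+.02)&(abs(b)<.02); z=P[...,2][k]
    if len(z)>10: print(round(x+.01,3),len(z),np.percentile(z,[10,50,90]).round(4))
E
python3 tray.py b
```

```text
t 12.6 at [ 0.5245 -0.2468  0.0288] yaw 18.55 tilt -1.0 F [ 0.1 -2.1 -3.5] grip 0.147 30.0
0.01 4250 [-0.0007  0.0497  0.1292]
0.03 27288 [0.1146 0.1389 0.1528]
0.05 3100 [0.0167 0.018  0.0455]
0.07 2827 [0.0153 0.0167 0.0219]
0.09 2958 [0.0132 0.0143 0.0162]
0.11 3311 [0.0117 0.013  0.0179]
0.13 2096 [0.0102 0.0115 0.0177]
```

The tray pivots in the pads: tilt is about 4.6°, as planned, with the low corner on the bench. Continuing the arc.

Call:
step_arm --rows '[[0.5,[0.2,0,-0.9],0],[0.5,[0.3,0,-1.0],0],[0.5,[0.3,0,-0.9],0],[0.5,[0.3,0,-0.9],0],[0.5,[0.4,0,-0.9],0]]'

```text
t: 13.28
ee_pos: [0.5195, -0.2323, 0.0754]
tcp_rot: [0.0, 0.584, 0.812, 0.0]
force: [-0.7, 0.7, -4.5]
grip_width: 0.144
finger_force: 30.0
```

Call:
step_arm --rows '[[0.5,[0.5,0,-0.9],0],[0.5,[0.4,0,-0.8],0],[0.5,[0.5,0,-0.8],0],[0.5,[0.5,0,-0.7],0],[0.5,[0,0,0],0]]'

```text
t: 13.9
ee_pos: [0.5136, -0.2142, 0.1072]
tcp_rot: [0.0, 0.584, 0.812, 0.0]
force: [0.2, 0.3, -3.2]
grip_width: 0.144
finger_force: 30.0
```

```bash
python3 tray.py c
```

```text
t 13.9 at [ 0.5136 -0.2142  0.1072] yaw 18.57 tilt -1.0 F [ 0.2  0.3 -3.2] grip 0.144 30.0
0.01 3412 [0.1212 0.1335 0.2081]
0.03 27376 [0.1921 0.2171 0.2312]
0.05 2483 [0.0769 0.0801 0.0835]
0.07 2273 [0.0693 0.0724 0.0753]
0.09 2136 [0.062 0.065 0.068]
0.11 2131 [0.0547 0.0577 0.0607]
0.13 2063 [0.0474 0.0504 0.0534]
0.15 804 [0.0437 0.0452 0.0466]
```

Tilt is now 20.4° (0.356 rad), and the corner hangs slightly clear because the pads hold it. I'll wait, then check the slugs and any creep.

Call:
step_arm --rows '[[0.5,[0,0,0],0],[0.5,[0,0,0],0],[0.5,[0,0,0],0],[0.5,[0,0,0],0],[0.5,[0,0,0],0]]'

```text
t: 14.58
ee_pos: [0.5135, -0.2145, 0.1066]
tcp_rot: [-0.0, 0.584, 0.812, 0.0]
force: [-0.3, 0.4, -3.9]
grip_width: 0.145
finger_force: 30.0
```

Call:
step_arm --rows '[[0.5,[0,0,0],0],[0.5,[0,0,0],0],[0.5,[0,0,0],0],[0.5,[0,0,0],0],[0.5,[0,0,0],0]]'

```text
t: 15.2
ee_pos: [0.5135, -0.2145, 0.1066]
tcp_rot: [-0.0, 0.584, 0.812, 0.0]
force: [-0.1, 0.4, -3.9]
grip_width: 0.144
finger_force: 30.0
```

```bash
python3 tray.py d
```

```text
t 15.2 at [ 0.5135 -0.2145  0.1066] yaw 18.54 tilt -1.0 F [-0.1  0.4 -3.9] grip 0.144 30.0
0.01 3534 [0.1183 0.1329 0.2077]
0.03 27698 [0.1891 0.2109 0.2307]
0.05 2213 [0.0669 0.071  0.0752]
0.07 2053 [0.0566 0.0608 0.0649]
0.09 1885 [0.0465 0.0506 0.0546]
0.11 1780 [0.0367 0.0407 0.0446]
0.13 1670 [0.0266 0.0307 0.0345]
0.15 1335 [0.0225 0.0255 0.0285]
```

View pics/wd.png

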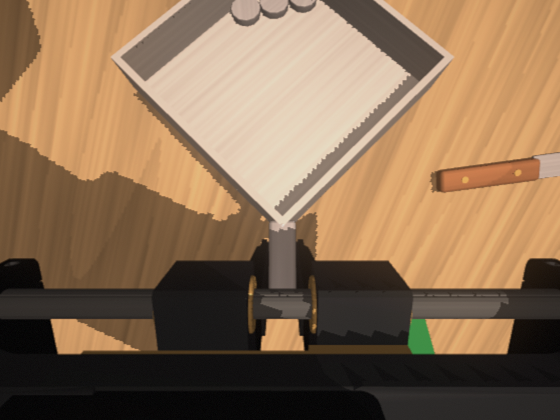

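The wrist view shows slugs at (246,10), (274,5) and (303,0), at the far corner, with the fourth presumably behind them out of frame. The tilt has settled at 26.7°. I'll check the distances and try the other views for the fourth.

```bash
python3 - <<'E'
from h import *
w=cam('wrist');P=cloud(w)
A=np.array([np.median(P[y-1:y+2,x-1:x+2].reshape(-1,3),0) for x,y in((116,58),(448,58),(281,222))])
print(A.round(4))
m=(A[0]+A[1])/2; ex=(A[2]-m); ex/=np.linalg.norm(ex); ey=A[1]-A[0]; ey/=np.linalg.norm(ey)
n=np.cross(ex,ey); n*=np.sign(n[2]); print('tilt rad',np.arccos(n[2]),'diag',np.linalg.norm(A[1]-A[0]),np.linalg.norm(A[2]-m))
c=m-ex*.0933-n*.028; print('corner',c.round(4),'outer underside',(m-ex*.099-n*.032).round(4))
for x,y in((246,10),(274,6),(303,3)): q=P[y,x]-n*.006; print(q.round(4),'dist',np.linalg.norm(q-c).round(4),'h above floor',((q-c)@n).round(4))
im=[]
for nme in('side','top'):
    k=cam(nme);u,v=[int(i) for i in proj(k,c)];print(nme,u,v); save(k,nme+'z.png')
    im.append(cv2.resize(k['color'][max(v-35,0):v+35,max(u-45,0):u+45],(400,311),interpolation=2))
cv2.imwrite('pics/z.png',np.hstack(im)[:,:,::-1])
E
```

```text
[[ 0.3883 -0.1415  0.0727]
 [ 0.5695 -0.0809  0.0728]
 [ 0.5057 -0.1924  0.1153]]
tilt rad 0.4616005835286547 diag 0.19108163533270875 0.09549861004979839
corner [ 0.4567 -0.0437  0.0061] outer underside [ 0.4557 -0.0405  0.    ]
[ 0.4449 -0.0859  0.0238] dist 0.0473 h above floor -0.0003
[ 0.4618 -0.0772  0.0223] dist 0.0376 h above floor -0.0004
[ 0.4798 -0.0692  0.0221] dist 0.0379 h above floor 0.0003
side 254 237
top 276 227
```

View pics/z.png

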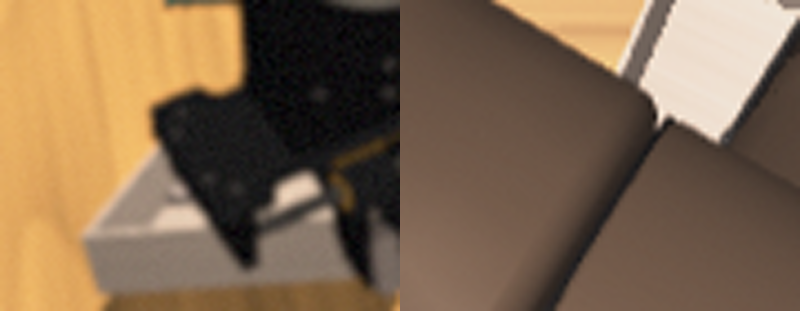

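The low corner sits on the bench (z = 0.000) at 0.46 rad tilt. The three visible slugs are within 48 mm of the corner, and the rest of the visible floor is empty, so the fourth must be behind them. The corner itself is hidden in both outside views. Handing in.

```bash
python3 -c "
from workcell import ctrl
print(ctrl.sign_off())"
```

```text
the job is handed in; nothing more can be done
None
```

I handed the job in with the scraper fully in the slot and let go, and the tray held still at 0.46 rad with its low corner on the bench; three slugs measured within 48 mm of that corner, but the fourth was hidden behind them, so I inferred its place, and sign-off returned no verdict.

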